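# Find the gauge leaf that fits a jack spindle's thread

## Task

A new nut is to be cut for the front jack spindle, the one between the rack and the job tray: find which thread-gauge leaf fits it by pressing the combs down into its thread from above, along the spindle, one leaf at a time, until one seats fully home. Put that leaf in the job tray with the worn nut and leave the other two hanging in the rack. Do not knock the other things on the table about.

Things in the scene. Friction and masses are not known exactly. Their poses are not given: they have to be found in the camera images.
- spindle_a: bare steel jack spindle, level, clamped (cannot turn or move) in two V-blocks whose inner faces are 128 mm apart; stirrup clamps over the V-blocks rise 34 mm above the thread's crests. Origin on the table under its middle, y along it. The one to gauge is the front spindle (x below 0.65 m), between rack and tray; the two others lie at the back (x above 0.72 m)
- thread_a (a point): top of the thread of spindle_a: middle of the spindle, over its axis, at crest height (66 mm above the table), at the centre of a groove. y along the spindle, z up. 40 mm across the crests; ridges with flat crests, flanks sloping 24 degrees from upright, grooves half a pitch deep. Pitch 8, 10 or 14 mm, different on each spindle, to be found by trying
- spindle_b: bare steel jack spindle, level, clamped (cannot turn or move) in two V-blocks whose inner faces are 128 mm apart; stirrup clamps over the V-blocks rise 34 mm above the thread's crests. Origin on the table under its middle, y along it. The one to gauge is the front spindle (x below 0.65 m), between rack and tray; the two others lie at the back (x above 0.72 m)
- thread_b (a point): top of the thread of spindle_b: middle of the spindle, over its axis, at crest height (66 mm above the table), at the centre of a groove. y along the spindle, z up. 40 mm across the crests; ridges with flat crests, flanks sloping 24 degrees from upright, grooves half a pitch deep. Pitch 8, 10 or 14 mm, different on each spindle, to be found by trying
- spindle_c: bare steel jack spindle, level, clamped (cannot turn or move) in two V-blocks whose inner faces are 128 mm apart; stirrup clamps over the V-blocks rise 34 mm above the thread's crests. Origin on the table under its middle, y along it. The one to gauge is the front spindle (x below 0.65 m), between rack and tray; the two others lie at the back (x above 0.72 m)
- thread_c (a point): top of the thread of spindle_c: middle of the spindle, over its axis, at crest height (66 mm above the table), at the centre of a groove. y along the spindle, z up. 40 mm across the crests; ridges with flat crests, flanks sloping 24 degrees from upright, grooves half a pitch deep. Pitch 8, 10 or 14 mm, different on each spindle, to be found by trying
- leaf_1_grip (a point): centre of the black grip of gauge leaf 1: 12 mm thick (x), 42 mm long (y), 26 mm high; pinch it across its thickness, from above. Its cross-bar, 96 mm long (y), 12 mm thick, 10 mm high, has its underside 23 mm below this point. z up, away from the teeth. About 110 g, within 20 percent. Starts hanging in the rack; which leaf hangs where varies
- leaf_1_comb (a point): middle of leaf 1's gullet line, 49 mm under its grip centre. Steel comb 4 mm thick (x), 70 mm long (y); 5 teeth at 14 mm pitch reach 6.4 mm farther down, one right under this point, 0.6 mm play on each flank. Fully home, comb along the spindle, the gullets rest on the crests: this point is level with the thread point. In another pitch it stays over 2.5 mm higher
- leaf_2_grip (a point): centre of the black grip of gauge leaf 2: 12 mm thick (x), 42 mm long (y), 26 mm high; pinch it across its thickness, from above. Its cross-bar, 96 mm long (y), 12 mm thick, 10 mm high, has its underside 23 mm below this point. z up, away from the teeth. About 110 g, within 20 percent. Starts hanging in the rack; which leaf hangs where varies
- leaf_2_comb (a point): middle of leaf 2's gullet line, 49 mm under its grip centre. Steel comb 4 mm thick (x), 70 mm long (y); 7 teeth at 8 mm pitch reach 3.4 mm farther down, one right under this point, 0.6 mm play on each flank. Fully home, comb along the spindle, the gullets rest on the crests: this point is level with the thread point. In another pitch it stays over 2.5 mm higher
- leaf_3_grip (a point): centre of the black grip of gauge leaf 3: 12 mm thick (x), 42 mm long (y), 26 mm high; pinch it across its thickness, from above. Its cross-bar, 96 mm long (y), 12 mm thick, 10 mm high, has its underside 23 mm below this point. z up, away from the teeth. About 110 g, within 20 percent. Starts hanging in the rack; which leaf hangs where varies
- leaf_3_comb (a point): middle of leaf 3's gullet line, 49 mm under its grip centre. Steel comb 4 mm thick (x), 70 mm long (y); 7 teeth at 10 mm pitch reach 4.4 mm farther down, one right under this point, 0.6 mm play on each flank. Fully home, comb along the spindle, the gullets rest on the crests: this point is level with the thread point. In another pitch it stays over 2.5 mm higher
- rack: fixed plywood gauge rack, 230 mm (x) by 104 mm, origin centre of its underside. The leaves' cross-bars rest on two walls along x, 78 mm apart inside, tops 50 mm up; places at x = -70, 0, 70 mm, y = 0, combs along the rack's y, in notches 20 mm wide between blocks 9 mm high. A hanging leaf's grip centre is 73 mm, its comb point 24 mm above the table
- tray: grey steel job tray, fixed, 210 mm (its x) by 140 mm, 32 mm high, walls and floor 3 mm, origin at the centre of its underside; the worn nut stands at its +x end, the -x half is free
- worn_nut: worn flanged brass nut, 58 mm across and 38 mm high, standing in the job tray 66 mm from the tray's centre towards its +x end; origin at the centre of its underside
- wrench: adjustable wrench with a green handle, 240 mm long, lying flat near the robot's base; bystander
- pliers: pliers with black handles, 150 mm long, lying flat near the robot's base; bystander
- injector_rail: aluminium burner injector rail with nine brass nozzles, 235 mm long, lying beyond the front spindle; bystander
- ball_valve: small brass ball valve with a steel lever, 52 mm high, beyond the tray; bystander
- copper_bend: U-shaped copper tube, 90 mm, lying flat beyond the rack; bystander
- paste_tin: white round tin, 62 mm across and 62 mm high, beyond the tray; bystander
- screwdriver: screwdriver lying flat on the right, past the tray; bystander
Not all that is in view belongs to the job. Leave any white or yellow look-alike of the part that bears leaf_2_grip alone.

How it is judged:
On the way:
1. the leaf of the right pitch has been meshed fully home in the thread of the front spindle, comb along the spindle (((world x of thread_a below 0.65 m and z of leaf_3_comb in the frame of thread_a between -0.002 and 0.0016 m and x of leaf_3_comb in the frame of thread_a between -0.007 and 0.007 m and y of leaf_3_comb in the frame of thread_a between -0.03 and 0.03 m and angle between the y axis of leaf_3_comb and the y axis of thread_a, either way round below 0.12 rad and angle between leaf_3_comb's own z axis and vertical below 0.12 rad) or (world x of thread_b below 0.65 m and z of leaf_2_comb in the frame of thread_b between -0.002 and 0.0016 m and x of leaf_2_comb in the frame of thread_b between -0.007 and 0.007 m and y of leaf_2_comb in the frame of thread_b between -0.03 and 0.03 m and angle between the y axis of leaf_2_comb and the y axis of thread_b, either way round below 0.12 rad and angle between leaf_2_comb's own z axis and vertical below 0.12 rad) or (world x of thread_c below 0.65 m and z of leaf_1_comb in the frame of thread_c between -0.002 and 0.0016 m and x of leaf_1_comb in the frame of thread_c between -0.007 and 0.007 m and y of leaf_1_comb in the frame of thread_c between -0.03 and 0.03 m and angle between the y axis of leaf_1_comb and the y axis of thread_c, either way round below 0.12 rad and angle between leaf_1_comb's own z axis and vertical below 0.12 rad))), for 0.2 s.
At the end, for the whole second after the job is handed in: The leaf that fits, once seated fully home in the front thread for 0.2 s (within 1.6 mm of full depth, 7 mm of over the axis, 0.12 rad of along it), is in the tray (grip centre inside its walls, under 75 mm up); the other two hang upright in the rack (within 6 mm of hanging height) (((world x of thread_a below 0.65 m and z of leaf_3_grip in the frame of tray between 0 and 0.075 m and x of leaf_3_grip in the frame of tray between -0.11 and 0.11 m and y of leaf_3_grip in the frame of tray between -0.075 and 0.075 m and z of leaf_1_grip in the frame of rack between 0.067 and 0.079 m and x of leaf_1_grip in the frame of rack between -0.085 and 0.085 m and y of leaf_1_grip in the frame of rack between -0.012 and 0.012 m and angle between each of leaf_1_grip, leaf_2_grip's own z axis and vertical below 0.2 rad and z of leaf_2_grip in the frame of rack between 0.067 and 0.079 m and x of leaf_2_grip in the frame of rack between -0.085 and 0.085 m and y of leaf_2_grip in the frame of rack between -0.012 and 0.012 m) or (world x of thread_b below 0.65 m and z of leaf_2_grip in the frame of tray between 0 and 0.075 m and x of leaf_2_grip in the frame of tray between -0.11 and 0.11 m and y of leaf_2_grip in the frame of tray between -0.075 and 0.075 m and z of leaf_1_grip in the frame of rack between 0.067 and 0.079 m and x of leaf_1_grip in the frame of rack between -0.085 and 0.085 m and y of leaf_1_grip in the frame of rack between -0.012 and 0.012 m and angle between each of leaf_1_grip, leaf_3_grip's own z axis and vertical below 0.2 rad and z of leaf_3_grip in the frame of rack between 0.067 and 0.079 m and x of leaf_3_grip in the frame of rack between -0.085 and 0.085 m and y of leaf_3_grip in the frame of rack between -0.012 and 0.012 m) or (world x of thread_c below 0.65 m and z of leaf_1_grip in the frame of tray between 0 and 0.075 m and x of leaf_1_grip in the frame of tray between -0.11 and 0.11 m and y of leaf_1_grip in the frame of tray between -0.075 and 0.075 m and z of leaf_2_grip in the frame of rack between 0.067 and 0.079 m and x of leaf_2_grip in the frame of rack between -0.085 and 0.085 m and y of leaf_2_grip in the frame of rack between -0.012 and 0.012 m and angle between each of leaf_2_grip, leaf_3_grip's own z axis and vertical below 0.2 rad and z of leaf_3_grip in the frame of rack between 0.067 and 0.079 m and x of leaf_3_grip in the frame of rack between -0.085 and 0.085 m and y of leaf_3_grip in the frame of rack between -0.012 and 0.012 m))); the robot touches nothing.
It fails at once if a bystander on the table is knocked away (moved more than 30 mm) (distance of any of wrench, pliers, injector_rail, ball_valve, copper_bend, paste_tin, screwdriver from where it was at the start of the episode above 0.03 m).
It fails at once if the worn nut is knocked out of the tray (horizontal distance between worn_nut and tray above 0.13 m).
It also fails if it takes over 72 s, if anything falls off the work surface, if the arm or the gripper's body presses on something with over 40 N, if the wrist force passes 120 N, or if a joint passes its speed limit or range.

## Robot

A 7-joint arm with a two-finger parallel gripper is mounted at the origin on the work surface. World frame = base frame: x ahead of the robot, y to its left, z up, the work surface at z = 0. Lengths are in m, angles in rad, forces in N, time in s.
With the tool pointing down it reaches from about 0.4 to 0.875 m from the base axis. Payload 19.3 kg.
Tool frame: the origin (TCP) lies midway between the tips of the shut fingers; the grasp point (between the pads) lies 19 mm behind it; x points along the fingers, y is the direction in which the jaws open and shut, and the axes are right-handed (so a half turn about x gives the same grasp; the last joint's range is limited). The gripper opens to 85 mm and grips with 20 to 120 N. Pads are 22 mm wide; open, the fingers measure 114 mm over their backs; the gripper's body (76 mm by 85 mm) begins 54 mm behind the grasp point. The pads swing forward as they close: fully open they stand 13 mm farther back than shut.
Start: joints at [-1.219, 0.521, -0.036, 1.599, 0.021, 1.021, -0.113], TCP at [0.256, 0.57, 0.231] pointing down, gripper open.
Joint ranges: [-2.91, 2.91], [-0.3, 2.13], [-1.5, 1.42], [0.17, 2.43], [-1.26, 4.41], [0.16, 1.93], [-2.52, 2.52]. Speed limits (rad/s): [1.89, 1.89, 2.39, 2.39, 3.01, 3.01, 3.01].

## Interface

Orientations are given as [roll, pitch, yaw] about the fixed x, y, z axes, in that order (R = Rz(yaw) Ry(pitch) Rx(roll)).
In Python, from workcell import telemetry, vision, workorder gives the robot as it stands. The module is installed in compiled form; this text tells all that it offers.
- The arm moves only by the tool play_rows, never from a script. Its argument "deltas" is a list of rows, each a list of 7 numbers: the shift along the world's x, y, z in mm, then the turn, a rotation vector about the world's x, y, z in degrees, then the finger opening in mm, from 0 to 85.4. In form: [[x, y, z, wx, wy, wz, jaw], ...]. A call has 1 to 8 rows; each row shifts and turns the commanded pose from where the row before left it; what a row does not reach is not made up. A row lasts 1/8 s, in which the tool goes at most 62.5 mm and 10.7 degrees, less where a joint would pass 70% of its speed; a pose out of reach is approached as far as the arm can. A call with a gripper value outside its range is refused whole. The fingers move at their own pace and stop on an object; "grip_force" is the grip in N (left out, the last holds). Time passes only in rows, so rows that do not move let the fingers close. It gives the time, the measured TCP pose, the force and the opening at its end, in the units of the state.
- telemetry.observe(): the state, without advancing time (a new reading comes with each control period).
- vision.grab_frame(name): name is "scene" or "side" or "wrist"; returns the picture (400x640x3 uint8, red, green, blue); there is no depth.
- vision.camera_info(name): a dict with "mtx" (3x3 intrinsics, pixels), "k1" (the pictures are not rectified: a ray, as slopes to the right and down, at radius r is drawn at 1 + k1 r^2 times it, then the intrinsics apply), "rvec" (rotation vector, rad) and "tvec" (3), from world to camera coordinates, as OpenCV has them. Camera axes: x right, y down, z forward; pixel columns grow to the right and rows downward; lengths in m; the calibration is good to about 2 mm. A picture is of the moment at which its call begins: read the wrist's pose just before it. camera_info takes no time and is no camera call; for the wrist camera it gives the pose at the moment of the call.
- workorder.job_done(): hands the job in, once; it reports no verdict.
The state is a dict: "clock": time; "qpos": joint angles; "qd": joint speeds; "joint_efforts": joint torques, N m; "position": TCP position; "tool_rot": TCP orientation; "force": force on the tool from outside, world axes, zero at the start; "moment": the same for the moment, N m; "grip_width": finger opening in m.
Only numpy, scipy, OpenCV 4.12 (cv2) and the standard library are available. Lean on these libraries where they do the work, as an engineer would, in place of code of your own. Each camera call takes 0.05 s, during which the arm holds its last target. There are 200 camera calls.

## Working session

There is one attempt and no reset: what is moved stays moved. The work goes in short steps, Python scripts to look and compute and a tool call to move; the robot and the scene stay as the last step left them, time stands still between calls to the robot, and variables do not carry over. Pictures are saved under pics/ and viewed, about 8 in all and at most 12, crops included, and the job is handed in when it is done.

Besides the shell and the picture viewer there is one more tool, called after ">>>" as name([rows], argument=value, ...), one row to a line, values as JSON. play_rows: Moves the arm, as the interface text tells. Its arguments: {"type":"object","properties":{"deltas":{"type":"array","items":{"type":"array","items":{"type":"number"}}},"grip_force":{"type":"number"}},"required":["deltas"]}

```bash
mkdir -p pics; cat > h.py <<'E'
import numpy as np, cv2
from workcell import telemetry, vision, workorder
def cam(n):
    c=vision.camera_info(n); R=cv2.Rodrigues(np.array(c["rvec"],float))[0]
    return np.array(c["mtx"],float),float(c["k1"]),R,np.array(c["tvec"],float).ravel()
def ray(c,u,v):
    K,k1,R,t=c
    p=cv2.undistortPoints(np.array([[[u,v]]],float),K,np.array([k1,0,0,0.]))[0,0]
    return -R.T@t, R.T@np.array([p[0],p[1],1])
def onz(c,u,v,z):
    o,d=ray(c,u,v); return o+d*(z-o[2])/d[2]
def proj(c,P):
    K,k1,R,t=c
    return cv2.projectPoints(np.array(P,float).reshape(-1,3),cv2.Rodrigues(R)[0],t,K,np.array([k1,0,0,0.]))[0].reshape(-1,2)
def save(n,f,crop=None,s=1):
    im=vision.grab_frame(n)
    a=im if crop is None else im[crop[1]:crop[3],crop[0]:crop[2]]
    cv2.imwrite(f,cv2.resize(a[:,:,::-1],None,fx=s,fy=s,interpolation=cv2.INTER_CUBIC)); return im
E
python3 - <<'E'
from h import *
for n in("scene","side"):
    im=save(n,f"pics/{n}0.png",None,1.25); np.save(n+"0.npy",im)
    K,k,R,t=cam(n); print(n,K[0,0],k,-R.T@t,R[2])
s=telemetry.observe();print(s)
E
```

```text
scene 392.6630450853857 -0.07524009117416357 [1.35374786 0.19905742 0.73587599] [-0.77562184 -0.24877273 -0.58010593]
side 388.00763455913267 -0.026777407212778614 [-0.06808099  0.78394516  0.9782534 ] [ 0.4020823  -0.63011175 -0.66429587]
{'clock': 0.1, 'qpos': array([-1.21923153,  0.52195299, -0.03633452,  1.5999265 ,  0.02117554,
        1.02109244, -0.11277569]), 'qd': array([-1.32760027e-03, -1.59588041e-03, -1.33793934e-04,  4.11485594e-04,
        8.91595815e-05, -1.30108056e-03, -8.58016929e-05]), 'joint_efforts': array([ 2.67763695e-03, -9.28489137e+01,  1.98350519e+00, -3.70534623e+01,
        1.81854033e-02,  5.32583203e-03, -3.33026364e-06]), 'position': array([0.25575843, 0.56995709, 0.23079285]), 'tool_rot': array([-1.52625374,  1.56980077, -1.94801228]), 'force': array([-0.69935926,  0.5370264 ,  0.06945023]), 'moment': array([-0.08294331,  0.03662527, -0.0277877 ]), 'grip_width': 0.08545143433853908}
```

View pics/scene0.png

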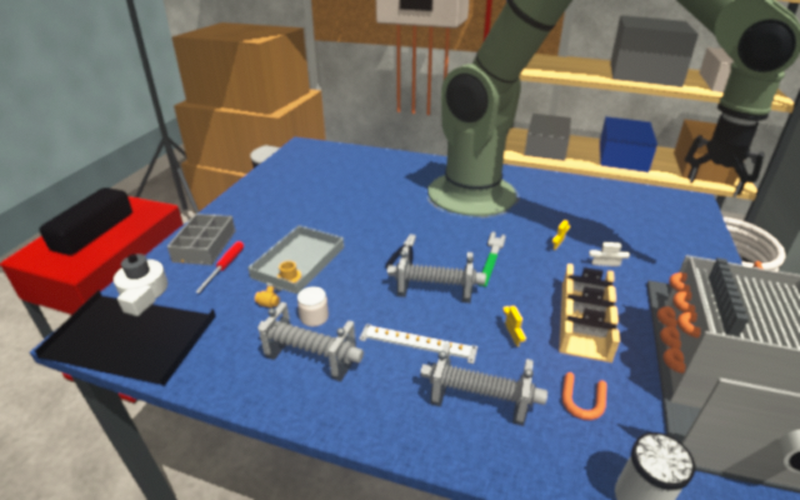

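View pics/side0.png

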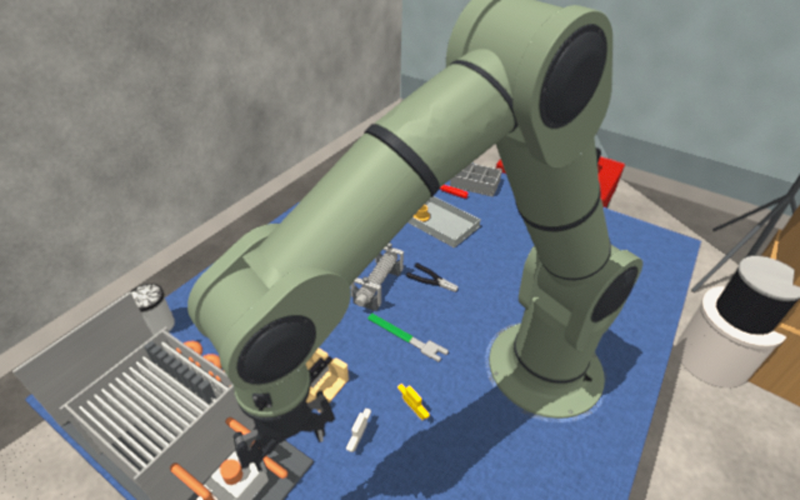

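The scene view (800 px scale) shows the rack at (590,310) with three black grips at (595,275), (592,297) and (590,320). The front spindle is at (435,275) and the tray at (297,257) with the nut. Look-alikes to leave alone: yellow at (562,233) and (515,325), white at (608,253). The black pliers are behind the front spindle.

```bash
python3 - <<'E'
from h import *
c=cam("scene"); f=lambda u,v,z:print((u,v),np.round(onz(c,u/1.25,v/1.25,z),3))
print("grips");[f(u,v,.08) for u,v in((595,275),(592,296),(590,320))]
print("rack top corners");[f(u,v,.05) for u,v in((567,266),(613,268),(562,345),(617,350))]
print("spindle crest ends");[f(u,v,.066) for u,v in((408,265),(470,268))]
print("tray");[f(u,v,.032) for u,v in((299,228),(343,241),(250,271),(299,287))]
print("nut");f(289,264,.038)
im=np.load("scene0.npy")
a=im[170:300,430:510]; b=im[180:250,300:410]
cv2.imwrite("pics/c1.png",np.hstack([cv2.resize(a[:,:,::-1],(369,600),interpolation=3),cv2.resize(b[:,:,::-1],(430,274),interpolation=3)if 0 else np.vstack([cv2.resize(b[:,:,::-1],(430,274),interpolation=3),np.zeros((326,430,3),np.uint8)])]))
K,k,R,t=cam("wrist");print(-R.T@t,R,K[0,0])
E
```

```text
grips
(595, 275) [0.432 0.351 0.08 ]
(592, 296) [0.507 0.345 0.08 ]
(590, 320) [0.584 0.341 0.08 ]
rack top corners
(567, 266) [0.374 0.295 0.05 ]
(613, 268) [0.349 0.399 0.05 ]
(562, 345) [0.637 0.296 0.05 ]
(617, 350) [0.619 0.399 0.05 ]
spindle crest ends
(408, 265) [ 0.504 -0.054  0.066]
(470, 268) [0.472 0.082 0.066]
tray
(299, 228) [ 0.393 -0.39   0.032]
(343, 241) [ 0.414 -0.254  0.032]
(250, 271) [ 0.597 -0.414  0.032]
(299, 287) [ 0.614 -0.276  0.032]
nut
(289, 264) [ 0.551 -0.334  0.038]
[0.1918198  0.59900752 0.37338016] [[ 4.10176003e-01  9.12006006e-01 -8.31928952e-04]
 [ 8.76851077e-01 -3.94113869e-01  2.75329704e-01]
 [ 2.50774469e-01 -1.13663115e-01 -9.61349500e-01]] 306.40225020752024
```

View pics/c1.png

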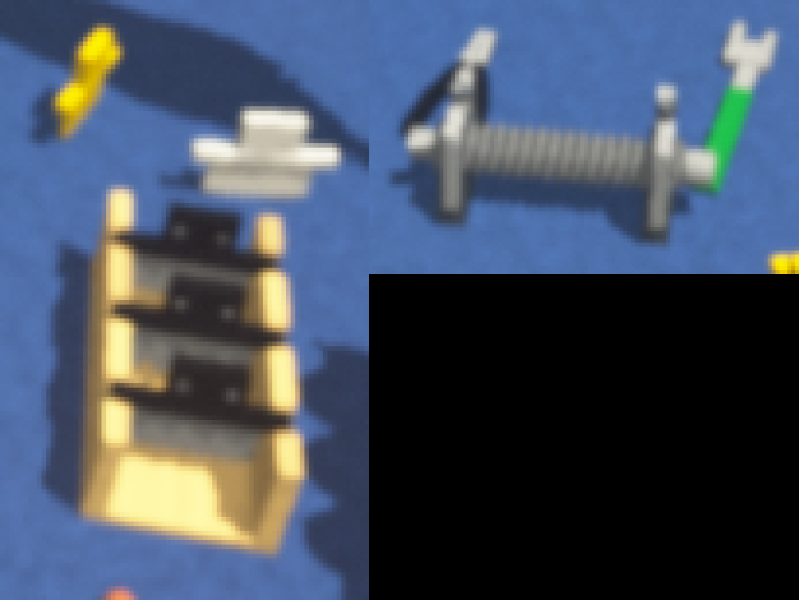

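```bash
cat >> h.py <<'E'
from scipy.spatial.transform import Rotation as Ro
def tool():
    s=telemetry.observe(); return np.array(s["position"]),Ro.from_euler("xyz",s["tool_rot"]).as_matrix(),s
E
python3 - <<'E'
from h import *
p,R,s=tool(); print(p,"\n",R.round(3))
Kc,k,Rc,t=cam("wrist"); print("cam in tool",R.T@(-Rc.T@t-p)); print((Rc@R).round(3))
E
```

```text
[0.25575843 0.56995709 0.23079285] 
 [[-0.     0.409  0.912]
 [-0.001  0.912 -0.409]
 [-1.    -0.001  0.   ]]
cam in tool [-0.14259067  0.00018867 -0.07022163]
[[-0.     1.     0.001]
 [-0.275 -0.001  0.961]
 [ 0.961 -0.     0.275]]
```

>>> play_rows([
  [20,-15,0,0,0,-6,85],
  [40,-32,0,0,0,-10,85],
  [40,-32,0,0,0,-10,85],
  [40,-32,0,0,0,-10,85],
  [40,-32,0,0,0,-10,85],
  [40,-32,-10,0,0,-10,85],
  [20,-16,-10,0,0,-9.9,85],
  [4,-4,-10,0,0,0,85],
])

```text
clock: 1.1
position: [0.5009, 0.3738, 0.2006]
tool_rot: [0.075, 1.57, -1.499]
force: [-1.4, 1.2, 0.6]
grip_width: 0.0847
```

>>> play_rows([
  [0,0,0,0,0,0,85],
  [0,0,0,0,0,0,85],
])

```text
clock: 1.35
position: [0.4991, 0.3763, 0.2015]
tool_rot: [-2.633, 1.57, 2.082]
force: [1.1, 0.4, -0.6]
grip_width: 0.0853
```

```bash
python3 - <<'E'
from h import *
p,R,s=tool(); print(p,R[:,1],s["qd"].round(3))
c=cam("wrist"); im=save("wrist","pics/w1.png",None,1.25); np.save("w1.npy",im)
import pickle; pickle.dump(c,open("w1.pkl","wb"))
E
```

```text
[0.49907179 0.3762975  0.20150533] [ 9.99997979e-01  1.98341523e-03 -3.28583995e-04] [-0.002 -0.005  0.008 -0.003  0.     0.001 -0.006]
```

View pics/w1.png

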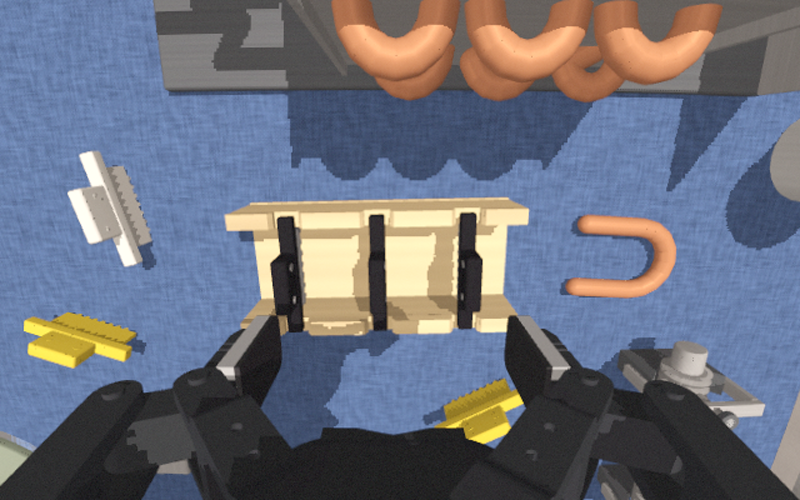

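```bash
python3 - <<'E'
from h import *
import pickle; c=pickle.load(open("w1.pkl","rb")); im=np.load("w1.npy")
g=im.max(2); m=(g<60).astype(np.uint8); m[:,:200]=0; m[:,400:]=0; m[:165]=0; m[266:]=0
# bars: upper thin part, rows 172-200
for a in((210,250),(285,315),(360,400)):
    tops=[];
    for r in range(176,198,3):
        x=np.where(m[r,a[0]:a[1]])[0]+a[0]; tops.append((r,x.min(),x.max()))
    ys=np.where(m[:,a[0]:a[1]].any(1))[0]
    print(a,tops[0],tops[-1],ys.min(),ys.max())
f=lambda u,v,z:np.round(onz(c,u/1.25,v/1.25,z),4)
for T,B in(((288,217),(296,330)),((377,215),(379,327)),((468,214),(466,327))):
    t,b=f(*T,.06),f(*B,.06); print(t,b,(t+b)/2,np.linalg.norm(t-b),np.degrees(np.arctan2(-(t-b)[0],(t-b)[1])))
print("grip top centres z=.086",[f(u,v,.086) for u,v in((283,287),(378,282),(472,279))])
print("rack far wall top corners",f(228,213,.05),f(527,207,.05),"near",f(245,325,.05),f(517,317,.05))
E
```

```text
(210, 250) (176, np.int64(222), np.int64(234)) (197, np.int64(224), np.int64(236)) 174 265
(285, 315) (176, np.int64(296), np.int64(306)) (197, np.int64(297), np.int64(306)) 172 264
(360, 400) (176, np.int64(369), np.int64(380)) (197, np.int64(368), np.int64(379)) 171 262
[0.4198 0.3938 0.06  ] [0.4194 0.2998 0.06  ] [0.4196 0.3468 0.06  ] 0.09400085105997709 -0.24381035610409163
[0.487  0.3953 0.06  ] [0.4876 0.3028 0.06  ] [0.4873  0.34905 0.06   ] 0.09250194592547767 0.37164308736957113
[0.5553 0.3962 0.06  ] [0.5588 0.3028 0.06  ] [0.55705 0.3495  0.06   ] 0.09346555515268712 2.146053967436475
grip top centres z=.086 [array([0.4197, 0.3474, 0.086 ]), array([0.4883, 0.3514, 0.086 ]), array([0.5556, 0.3538, 0.086 ])]
rack far wall top corners [0.3701 0.3951 0.05  ] [0.6029 0.4001 0.05  ] near [0.3733 0.299  0.05  ] [0.6036 0.3069 0.05  ]
```

The wrist view shows three black leaves in the rack, with bars at columns 288, 377 and 468. The white leaf at (108,210) and the yellow ones at (80,338) and (480,410) are look-alikes lying on the table. The positions agree with the 70 mm spacing to within about 2 mm. Next I'll look at the front spindle.

>>> play_rows([
  [0,-25,0,0,0,2,85],
  [0,-50,0,0,0,2,85],
  [-2,-55,0,0,0,2,85],
  [-2,-55,0,0,0,2,85],
  [-2,-55,0,0,0,2,85],
  [-2,-50,0,0,0,2,85],
  [0,-30,0,0,0,1,85],
  [0,0,0,0,0,0,85],
])

```text
clock: 2.4
position: [0.492, 0.0537, 0.2019]
tool_rot: [1.431, 1.57, 0.084]
force: [0.2, 0.8, -0.2]
grip_width: 0.0848
```

```bash
python3 - <<'E'
from h import *
p,R,s=tool(); print(p,R[:,1],s["qd"].round(3))
c=cam("wrist"); im=save("wrist","pics/w2.png",None,1.25); np.save("w2.npy",im)
import pickle; pickle.dump(c,open("w2.pkl","wb"))
E
```

```text
[0.49199131 0.05365004 0.20192743] [9.75012749e-01 2.22146794e-01 9.70531063e-04] [-0.044  0.012 -0.03  -0.016 -0.008  0.    -0.043]
```

View pics/w2.png

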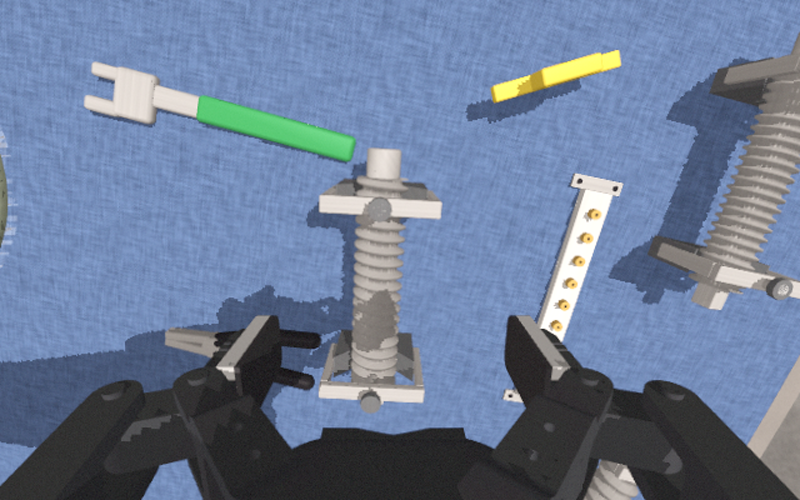

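The wrist view shows the front spindle running from (383,160) to (369,402), with its thread between the clamps at rows 222–380. The wrench, pliers and injector rail are clear of it.

```bash
python3 - <<'E'
from h import *
import pickle; c=pickle.load(open("w2.pkl","rb")); im=np.load("w2.npy")
h=cv2.cvtColor(im,cv2.COLOR_RGB2HSV); m=h[:,:,1]<70
mid=[]
for v in range(184,262,6):
    x=np.where(m[v,270:340])[0]+270
    if len(x)>15:
        l,r=onz(c,x.min(),v,.05),onz(c,x.max(),v,.05); mid.append((l+r)/2); print(v,x.min(),x.max(),np.linalg.norm(r-l).round(4),mid[-1].round(4))
mid=np.array(mid); A=np.polyfit(mid[:,1],mid[:,0],1); print("axis x=",A,"yaw",np.degrees(np.arctan(-A[0])))
f=lambda u,v,z:np.round(onz(c,u/1.25,v/1.25,z),4)
print("clamp top outer corners z=.1:",[f(u,v,.1) for u,v in((320,198),(440,202),(320,396),(423,396))])
print("clamp bars inner/outer",[f(u,v,.1) for u,v in((380,216),(370,389))], "shaft end", f(384,150,.056))
# rectified profile on crest plane
ax=np.array([A[0],1,0]);ax/=np.linalg.norm(ax);nx=np.array([ax[1],-ax[0],0])
y0=.01;o=np.array([np.polyval(A,y0),y0,.066])
s=np.arange(-.06,.06,.0005); w=np.arange(-.008,.0081,.001)
P=o+s[:,None,None]*ax+w[None,:,None]*nx
q=proj(c,P).astype(np.float32).reshape(len(s),len(w),2)
g=cv2.remap(cv2.cvtColor(im,cv2.COLOR_RGB2GRAY),q[:,:,0],q[:,:,1],cv2.INTER_CUBIC)
cv2.imwrite("pics/rect.png",cv2.resize(g.T,(720,100)))
p=g.astype(float).mean(1)
for lo,hi in((-.05,.05),(-.02,.045),(0,.045)):
    k=(s>lo)&(s<hi); sp=p[k]-np.polyval(np.polyfit(s[k],p[k],3),s[k]); sp*=np.hanning(k.sum())
    for T in(7,8,9,10,11,12,14,16): print(T,round(abs((sp*np.exp(2j*np.pi*s[k]/T*1e3)).sum())),end=" ")
    print()
np.save("prof.npy",p)
E
```

```text
184 284 321 0.0364 [0.4797 0.0562 0.05  ]
190 286 323 0.0366 [0.4829 0.0507 0.05  ]
196 283 318 0.0348 [0.4803 0.0438 0.05  ]
202 283 322 0.039 [0.4835 0.0382 0.05  ]
208 285 321 0.0362 [0.4854 0.0322 0.05  ]
214 283 317 0.0344 [0.4837 0.0253 0.05  ]
220 283 321 0.0386 [0.4871 0.0195 0.05  ]
226 283 320 0.0378 [0.4879 0.013  0.05  ]
232 282 319 0.0381 [0.4883 0.0064 0.05  ]
238 282 320 0.0393 [0.4902 0.     0.05  ]
244 282 319 0.0385 [ 0.4911 -0.0067  0.05  ]
250 282 318 0.0377 [ 0.492  -0.0135  0.05  ]
256 282 319 0.039 [ 0.494  -0.0201  0.05  ]
axis x= [-0.17657292  0.4899439 ] yaw 10.013666009428354
clamp top outer corners z=.1: [array([0.4384, 0.0796, 0.1   ]), array([0.5138, 0.0941, 0.1   ]), array([ 0.4634, -0.0663,  0.1   ]), array([ 0.5385, -0.0492,  0.1   ])]
clamp bars inner/outer [array([0.4783, 0.0767, 0.1   ]), array([ 0.4986, -0.0519,  0.1   ])] shaft end [0.4711 0.1168 0.056 ]
7 61 8 139 9 477 10 625 11 479 12 292 14 118 16 123 
7 49 8 172 9 529 10 657 11 545 12 358 14 109 16 112 
7 17 8 238 9 465 10 531 11 465 12 348 14 150 16 59
```

View pics/rect.png

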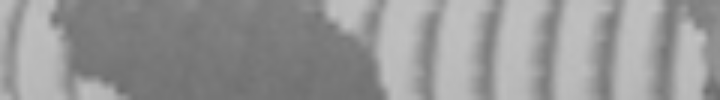

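Grooves on the front thread are about 9.7 mm apart, so the pitch looks like 10 mm (leaf 3). The fit itself will settle it. I'll fetch the middle leaf first and look at its teeth on the way.

>>> play_rows([
  [0,25,0,0,0,-2,60],
  [-1,50,0,0,0,-2,45],
  [-1,55,0,0,0,-2,45],
  [-1,55,0,0,0,-2,45],
  [-1,55,0,0,0,-2,45],
  [0,40,0,0,0,-1.3,45],
  [0,16,-20,0,0,0,45],
  [0,0,-35,0,0,0,45],
])

```text
clock: 3.45
position: [0.4868, 0.3552, 0.1462]
tool_rot: [2.67, 1.568, 1.132]
force: [0.8, -1.0, -0.5]
grip_width: 0.0448
```

>>> play_rows([
  [0,0,0,0,0,0,45],
])

```text
clock: 3.58
position: [0.486, 0.352, 0.1445]
tool_rot: [-0.984, 1.567, -2.524]
force: [-0.3, -0.9, 0.7]
grip_width: 0.0449
```

```bash
python3 - <<'E'
from h import *
p,R,s=tool(); print(p,R[:,1],s["qd"].round(3),s["grip_width"])
c=cam("wrist"); im=save("wrist","pics/w3.png",None,1.25)
# middle leaf: grip top dark columns
print(proj(c,[(.488,.350,.086),(.488,.371,.086),(.488,.329,.086)]).round())
m=im.max(2)<60
for v in range(120,300,15):
    x=np.where(m[v,250:390])[0]+250
    if len(x): print(v,x.min(),x.max(),len(x),onz(c,x.min(),v,.086).round(4),onz(c,x.max(),v,.086).round(4))
E
```

```text
[0.48595541 0.35199235 0.14449851] [ 0.9995209   0.03078824 -0.00317094] [ 0.008 -0.048  0.021 -0.035  0.007  0.039 -0.005] 0.044942297176215895
[[318. 223.]
 [319. 194.]
 [317. 251.]]
165 310 323 14 [0.4816 0.3904 0.086 ] [0.4902 0.3907 0.086 ]
180 310 323 14 [0.4819 0.3803 0.086 ] [0.4905 0.3806 0.086 ]
195 309 323 15 [0.4815 0.3699 0.086 ] [0.4909 0.3702 0.086 ]
210 309 324 16 [0.4817 0.3593 0.086 ] [0.492  0.3596 0.086 ]
225 309 323 15 [0.482  0.3483 0.086 ] [0.4918 0.3486 0.086 ]
240 309 323 15 [0.4823 0.337  0.086 ] [0.4922 0.3373 0.086 ]
255 260 388 40 [0.4473 0.3242 0.086 ] [0.5394 0.3271 0.086 ]
270 254 389 33 [0.4427 0.312  0.086 ] [0.5413 0.3151 0.086 ]
285 255 389 37 [0.4431 0.2996 0.086 ] [0.5426 0.3027 0.086 ]
```

View pics/w3.png

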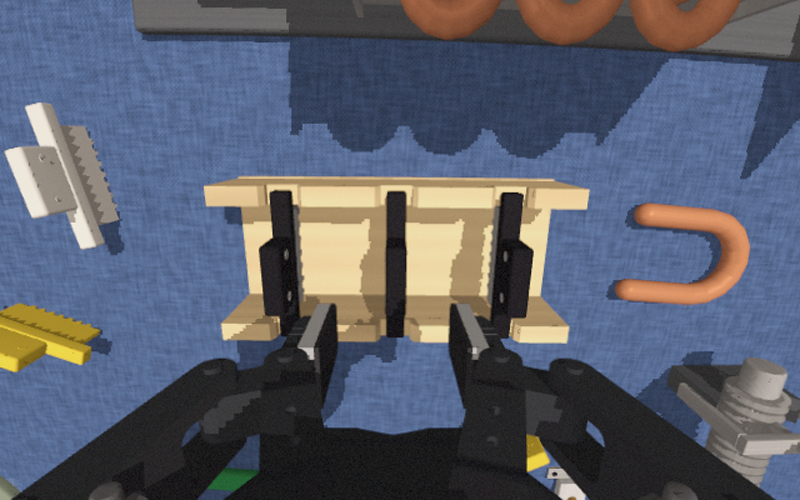

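The middle grip is at x≈0.487, centred between the fingers. The combs of the outer two leaves show at (299,240) and (495,240), so I'll enlarge those to read the teeth.

```bash
python3 - <<'E'
import cv2,numpy as np
im=cv2.imread("pics/w3.png"); a=im[190:320,285:312]; b=im[190:320,482:509]
z=lambda a:cv2.resize(a,None,fx=14,fy=4.6,interpolation=cv2.INTER_CUBIC)
cv2.imwrite("pics/c3.png",np.hstack([z(a),z(b)]))
E
```

```text
(no output)
```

View pics/c3.png

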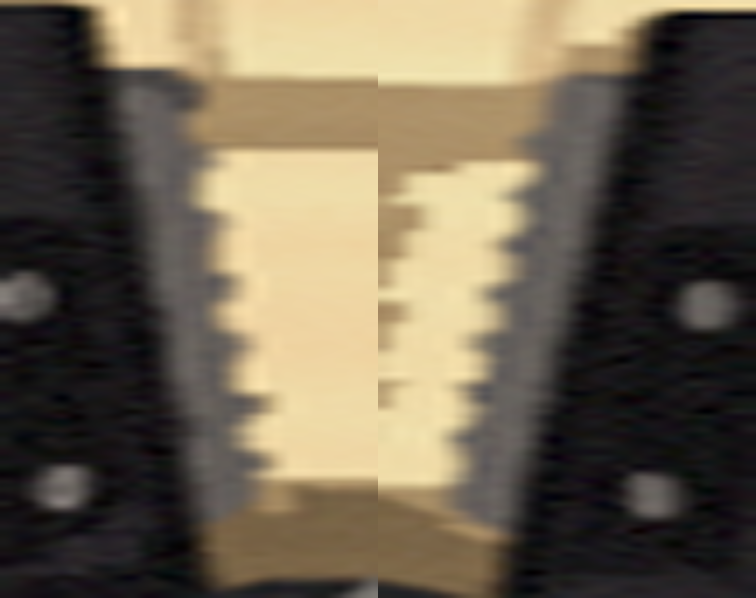

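The left leaf (x≈0.418) has its first tooth about 4 mm from the comb end and teeth about 9.5 mm apart, so it reads as 10 mm. The right leaf reads as 8 mm (11 mm margin), which makes the middle one 14 mm. I'm taking the left leaf.

>>> play_rows([
  [-25,-2,0,0,0,0,45],
  [-35,-2,0,0,0,0,45],
  [-8,0,0,0,0,0,45],
  [0,0,-20,0,0,0,45],
  [0,0,-35,0,0,0,45],
  [0,0,-25,0,0,0,45],
  [0,0,-6,0,0,0,45],
  [0,0,0,0,0,0,45],
])

```text
clock: 4.62
position: [0.4205, 0.3476, 0.0611]
tool_rot: [2.251, 1.57, 0.708]
force: [0.4, -0.3, 0.5]
grip_width: 0.0451
```

>>> play_rows([
  [0,0,0,0,0,0,20],
  [0,0,0,0,0,0,8],
  [0,0,0,0,0,0,8],
  [0,0,0,0,0,0,8],
], grip_force=50)

```text
clock: 5.12
position: [0.4202, 0.3476, 0.0611]
tool_rot: [2.476, 1.57, 0.934]
force: [-1.8, -0.4, 9.1]
grip_width: 0.0107
```

>>> play_rows([
  [0,0,5,0,0,0,8],
  [0,0,15,0,0,0,8],
  [0,0,30,0,0,0,8],
  [0,0,40,0,0,0,8],
  [0,0,40,0,0,0,8],
  [0,0,20,0,0,0,8],
  [0,0,0,0,0,0,8],
  [0,0,0,0,0,0,8],
])

```text
clock: 6.12
position: [0.4195, 0.347, 0.2099]
tool_rot: [-0.894, 1.57, -2.436]
force: [-0.8, 0.1, -1.4]
grip_width: 0.0112
```

```bash
python3 - <<'E'
from h import *
p,R,s=tool(); print(p,R.round(3),s["force"],s["grip_width"])
c=cam("wrist"); im=save("wrist","pics/w4.png",(180,100,460,310),2.8)
E
```

```text
[0.4195392  0.346959   0.20988686] [[-0.001  1.     0.029]
 [-0.     0.029 -1.   ]
 [-1.    -0.001  0.   ]] [-0.79941282  0.05739758 -1.36517984] 0.011157626720688773
```

View pics/w4.png

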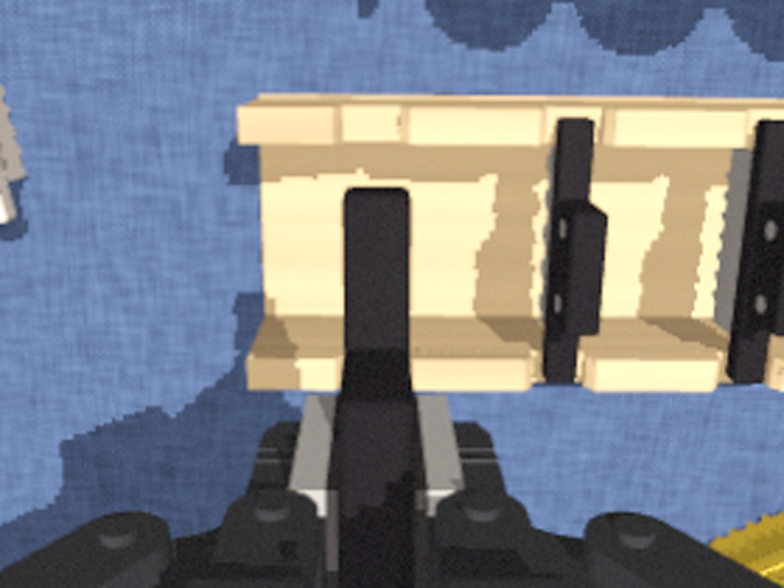

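The leaf is held upright and its notch is empty. The other two still hang in the rack. Now to the spindle.

>>> play_rows([
  [4,-20,0,0,0,1,8],
  [9,-45,0,0,0,1.3,8],
  [11,-55,0,0,0,1.3,8],
  [11,-55,0,0,0,1.3,8],
  [11,-55,0,0,0,1.3,8],
  [11,-55,0,0,0,1.3,8],
  [8,-35,0,0,0,1.3,8],
  [3.5,-14.5,0,0,0,0,8],
])

```text
clock: 7.18
position: [0.4882, 0.0106, 0.2097]
tool_rot: [-1.215, 1.569, -2.606]
force: [-0.3, -0.2, -1.8]
grip_width: 0.0111
```

>>> play_rows([
  [0,0,-15,0,0,0,8],
  [0,0,-30,0,0,0,8],
  [0,0,-30,0,0,0,8],
  [0,0,-14,0,0,0,8],
  [0,0,-5,0,0,0,8],
  [0,0,0,0,0,0,8],
])

```text
clock: 7.92
position: [0.4885, 0.013, 0.1165]
tool_rot: [2.216, 1.571, 0.827]
force: [0.5, 0.4, -0.7]
grip_width: 0.0112
```

```bash
python3 - <<'E'
from h import *
p,R,s=tool(); print(p,R[:,1].round(3),s["force"],s["moment"],s["grip_width"])
im=save("scene","pics/s5.png",(300,160,420,250),6.5); np.save("s5.npy",im)
E
```

```text
[0.4885033  0.01302372 0.11647033] [0.983 0.181 0.   ] [ 0.45061123  0.42587213 -0.66935619] [-0.01822242  0.02344581 -0.00860172] 0.011153365551293452
```

View pics/s5.png

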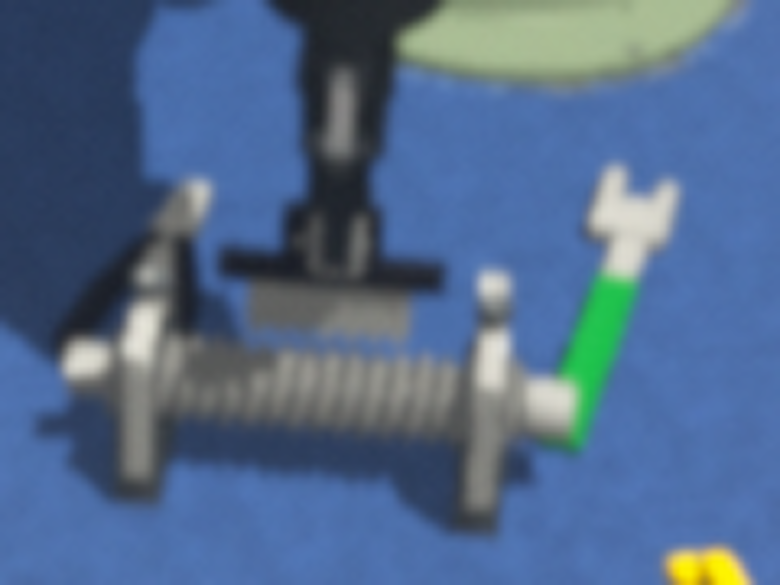

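The leaf hangs over the middle of the thread, along it, between the clamps. I'll lower it in small steps and watch the force.

>>> play_rows([
  [0,0,-4,0,0,0,8],
  [0,0,-4,0,0,0,8],
  [0,0,-1.5,0,0,0,8],
  [0,0,-1,0,0,0,8],
  [0,0,0,0,0,0,8],
])

```text
clock: 8.6
position: [0.4888, 0.0121, 0.106]
tool_rot: [0.911, 1.57, -0.478]
force: [1.2, -4.1, 1.1]
grip_width: 0.0108
```

>>> play_rows([
  [0,0,-1,0,0,0,8],
  [0,0,0,0,0,0,8],
])

```text
clock: 8.85
position: [0.4889, 0.0119, 0.1051]
tool_rot: [0.861, 1.569, -0.528]
force: [0.5, -7.2, 5.5]
grip_width: 0.0112
```

>>> play_rows([
  [0.2,-1,0,0,0,0,8],
  [0,0,-1,0,0,0,8],
  [0,0,0,0,0,0,8],
])

```text
clock: 9.22
position: [0.4889, 0.0113, 0.1039]
tool_rot: [0.836, 1.57, -0.554]
force: [1.1, -6.1, 3.7]
grip_width: 0.0109
```

>>> play_rows([
  [0,0,-1,0,0,0,8],
  [0,0,0,0,0,0,8],
])

```text
clock: 9.48
position: [0.489, 0.011, 0.1031]
tool_rot: [0.885, 1.57, -0.505]
force: [0.6, -7.5, 10.5]
grip_width: 0.0109
```

>>> play_rows([
  [0.2,-1,0,0,0,0,8],
  [0,0,-1,0,0,0,8],
  [0,0,0,0,0,0,8],
])

```text
clock: 9.85
position: [0.4893, 0.0107, 0.1028]
tool_rot: [1.775, 1.569, 0.386]
force: [-3.6, -3.1, 29.2]
grip_width: 0.011
```

>>> play_rows([
  [0,0,-1,0,0,0,8],
  [0,0,0,0,0,0,8],
])

```text
clock: 10.1
position: [0.4897, 0.0107, 0.1024]
tool_rot: [1.746, 1.568, 0.356]
force: [-7.3, -3.4, 45.7]
grip_width: 0.0109
```

>>> play_rows([
  [0,0,-1,0,0,0,8],
  [0,0,0,0,0,0,8],
])

```text
clock: 10.35
position: [0.4902, 0.0107, 0.1021]
tool_rot: [1.735, 1.567, 0.346]
force: [-8.8, -2.6, 62.5]
grip_width: 0.011
```

>>> play_rows([
  [0,0,2,0,0,0,8],
  [0,0,0,0,0,0,8],
  [0,0,0,0,0,0,8],
  [0,0,0,0,0,0,8],
])

```text
clock: 10.85
position: [0.4897, 0.0107, 0.1026]
tool_rot: [1.575, 1.569, 0.187]
force: [-0.5, -4.2, 20.8]
grip_width: 0.0108
```

```bash
python3 - <<'E'
from h import *
p,R,s=tool(); print(p,R[:,0].round(4),R[:,1].round(3),s["force"])
im=save("scene","pics/s6.png",(300,160,420,250),6.5)
E
```

```text
[0.48971277 0.01072258 0.10261888] [ 2.1e-03  4.0e-04 -1.0e+00] [0.984 0.181 0.002] [-0.50832145 -4.18030549 20.81595732]
```

View pics/s6.png

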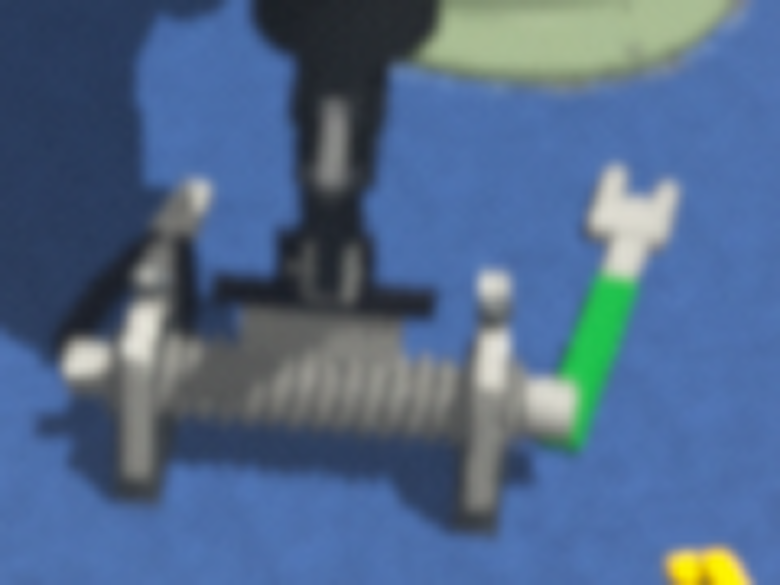

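The comb is buried in the thread with its gullets on the crests. Home was expected at TCP z 0.1031 and the hard stop came at 0.1028. Now lift and go to the tray.

>>> play_rows([
  [0,0,10,0,0,0,8],
  [0,0,25,0,0,0,8],
  [0,0,35,0,0,0,8],
  [0,0,30,0,0,0,8],
  [0,-15,5,0,0,-1,8],
  [-2,-40,0,0,0,-2,8],
  [-3,-50,0,0,0,-3,8],
  [-3,-55,0,0,0,-3,8],
])

```text
clock: 11.9
position: [0.48, -0.1509, 0.206]
tool_rot: [-1.85, 1.57, 2.886]
force: [1.4, 1.0, 0.3]
grip_width: 0.011
```

>>> play_rows([
  [-3,-55,0,0,0,-3,8],
  [-3,-55,0,0,0,-3,8],
  [-3,-45,0,0,0,-2,8],
  [-3,-20,0,0,0,0,8],
  [0,-5,-20,0,0,0,8],
  [0,0,-40,0,0,0,8],
  [0,0,-40,0,0,0,8],
  [0,0,0,0,0,0,8],
])

```text
clock: 12.9
position: [0.4665, -0.3287, 0.1041]
tool_rot: [-1.908, 1.565, 2.688]
force: [-0.8, 0.3, -0.3]
grip_width: 0.0109
```

>>> play_rows([
  [0,0,-20,0,0,0,8],
  [0,0,-20,0,0,0,8],
  [0,0,-12,0,0,0,8],
  [0,0,-4,0,0,0,8],
  [0,0,0,0,0,0,8],
])

```text
clock: 13.52
position: [0.4689, -0.3295, 0.0513]
tool_rot: [1.126, 1.57, -0.56]
force: [-0.2, -0.2, -1.8]
grip_width: 0.0114
```

>>> play_rows([
  [0,0,-3,0,0,0,8],
  [0,0,-2,0,0,0,8],
  [0,0,0,0,0,0,8],
])

```text
clock: 13.9
position: [0.4688, -0.3293, 0.0457]
tool_rot: [-1.951, 1.571, 2.647]
force: [-0.4, -0.1, -1.0]
grip_width: 0.0109
```

Just above the floor: open and withdraw.

>>> play_rows([
  [0,0,0,0,0,0,20],
  [0,0,0,0,0,0,40],
  [0,0,0,0,0,0,40],
  [0,0,15,0,0,0,40],
  [0,0,35,0,0,0,40],
  [0,0,50,0,0,0,40],
  [0,0,50,0,0,0,40],
  [0,0,20,0,0,0,40],
])

```text
clock: 14.9
position: [0.4693, -0.3299, 0.2197]
tool_rot: [1.241, 1.567, -0.445]
force: [-0.1, 0.7, -0.7]
grip_width: 0.04
```

>>> play_rows([
  [0,0,20,0,0,0,40],
  [0,0,20,0,0,0,40],
  [0,0,0,0,0,0,40],
  [0,0,0,0,0,0,40],
])

```text
clock: 15.4
position: [0.4685, -0.3291, 0.2558]
tool_rot: [-2.744, 1.571, 1.854]
force: [0.4, 0.3, -0.6]
grip_width: 0.0401
```

```bash
python3 - <<'E'
from h import *
p,R,s=tool(); print(p,s["force"],s["grip_width"])
im=save("scene","pics/s7.png",(130,140,530,350),2)
E
```

```text
[ 0.46854979 -0.32910973  0.25577103] [ 0.37907548  0.31905917 -0.61946116] 0.040062048156386726
```

View pics/s7.png

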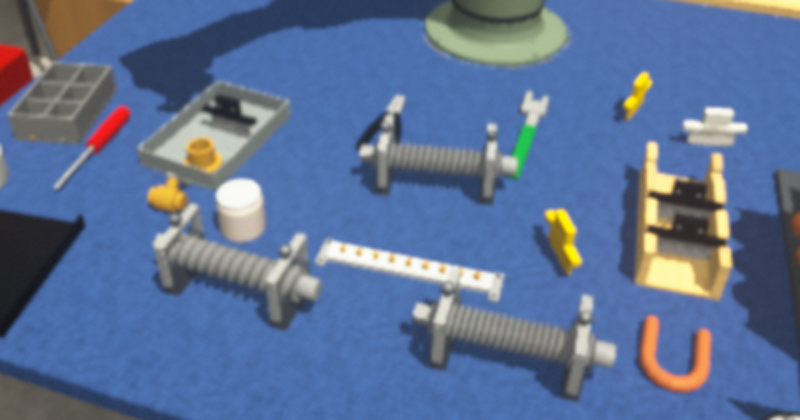

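The last view shows the leaf in the tray at (230,108) beside the nut at (203,152). Two leaves still hang in the rack at (690,190) and (688,228), and the bystanders look undisturbed.

```bash
python3 -c "
from h import *
print(workorder.job_done())"
```

```text
the job is handed in; nothing more can be done
None
```

The 10 mm leaf (leaf 3) fits the front spindle. It is now in the free end of the job tray with the worn nut, and the job was handed in at about 15.5 s of the 72 s allowed.

- **Choosing the leaf:** From close-up views I read the front thread's pitch as about 9.7 mm, so 10 mm. I picked the rack leaf whose teeth looked like 10 mm, so only that one was tried in the thread. I did not press in the 8 mm or 14 mm leaf.
- **Seating:** Lowered step by step into the thread, it was first about 2 mm off along the spindle. I moved it over, and it came to a hard stop with the tool at a height of 102.8 mm, where 103.1 mm was expected for fully home. It was held there for over half a second, with the wrist force reaching 62 N.
- **Last checks:** The final scene picture shows the leaf inside the tray beside the nut, and the other two hanging in the rack. Nothing else appears to have moved, and the gripper was clear of everything. I judged this last state by eye rather than measuring it. None of the checks disagreed.

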